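# Load the dry bath, start it and hang up the block lifters

## Task

Set up the dry bath: take every blue-capped sample tube from the grey rack and put it upright into an empty hole of the aluminium block, pressed down until it sits on the bottom, and when all are in press the red start button fully down and let it go. Put the two block lifters away by hanging each by its ring on the peg of the stand of its own colour, at any time, and leave the tip box, the bottle and the timer where they are.

Things in the scene. Friction and masses are not known exactly. Their poses are not given: they have to be found in the camera images.
- tube0: Sample tube standing in the grey rack (may be absent): white round body 16 mm in diameter with a flat square-edged foot, pale blue round cap 18 mm in diameter from 47 to 65 mm up; 65 mm tall, 30 g. Origin: centre of its foot, z along the tube upwards. Grip it by the cap, about 57 mm above the foot.
- tube1: Sample tube standing in the grey rack (may be absent): white round body 16 mm in diameter with a flat square-edged foot, pale blue round cap 18 mm in diameter from 47 to 65 mm up; 65 mm tall, 30 g. Origin: centre of its foot, z along the tube upwards. Grip it by the cap, about 57 mm above the foot.
- tube2: Sample tube standing in the grey rack (may be absent): white round body 16 mm in diameter with a flat square-edged foot, pale blue round cap 18 mm in diameter from 47 to 65 mm up; 65 mm tall, 30 g. Origin: centre of its foot, z along the tube upwards. Grip it by the cap, about 57 mm above the foot.
- tube3: Sample tube standing in the grey rack (may be absent): white round body 16 mm in diameter with a flat square-edged foot, pale blue round cap 18 mm in diameter from 47 to 65 mm up; 65 mm tall, 30 g. Origin: centre of its foot, z along the tube upwards. Grip it by the cap, about 57 mm above the foot.
- tube4: Sample tube standing in the grey rack (may be absent): white round body 16 mm in diameter with a flat square-edged foot, pale blue round cap 18 mm in diameter from 47 to 65 mm up; 65 mm tall, 30 g. Origin: centre of its foot, z along the tube upwards. Grip it by the cap, about 57 mm above the foot.
- block_hole0 (a point): Mouth centre, on the block's top face 95 mm above the bench, of one of five empty round blind holes in the row nearest the robot, 36 mm apart along the bath's y. 17 mm wide, 30 mm deep, flat bottom, no chamfer; a tube fully home stands 35 mm out. The lime-green filled part of the block begins 41 mm behind (bath +x) and is 5 mm higher. z up.
- block_hole1 (a point): Mouth centre, on the block's top face 95 mm above the bench, of one of five empty round blind holes in the row nearest the robot, 36 mm apart along the bath's y. 17 mm wide, 30 mm deep, flat bottom, no chamfer; a tube fully home stands 35 mm out. The lime-green filled part of the block begins 41 mm behind (bath +x) and is 5 mm higher. z up.
- block_hole2 (a point): Mouth centre, on the block's top face 95 mm above the bench, of one of five empty round blind holes in the row nearest the robot, 36 mm apart along the bath's y. 17 mm wide, 30 mm deep, flat bottom, no chamfer; a tube fully home stands 35 mm out. The lime-green filled part of the block begins 41 mm behind (bath +x) and is 5 mm higher. z up.
- block_hole3 (a point): Mouth centre, on the block's top face 95 mm above the bench, of one of five empty round blind holes in the row nearest the robot, 36 mm apart along the bath's y. 17 mm wide, 30 mm deep, flat bottom, no chamfer; a tube fully home stands 35 mm out. The lime-green filled part of the block begins 41 mm behind (bath +x) and is 5 mm higher. z up.
- block_hole4 (a point): Mouth centre, on the block's top face 95 mm above the bench, of one of five empty round blind holes in the row nearest the robot, 36 mm apart along the bath's y. 17 mm wide, 30 mm deep, flat bottom, no chamfer; a tube fully home stands 35 mm out. The lime-green filled part of the block begins 41 mm behind (bath +x) and is 5 mm higher. z up.
- bath: Black dry bath, fixed to the bench, 250 mm (x) by 270 mm (y), 50 mm high, with the aluminium block (150 by 200 mm, 45 mm high) on top. Origin: centre of its underside; x points away from the robot, y along the row of holes, z up.
- rack: Grey tube rack, fixed, 50 mm (x) by 220 mm (y) by 35 mm high, with five places 44 mm apart along its y axis, each an 18 mm wide hole 25 mm deep; origin: centre of its underside.
- start (a joint): Red round start button on the black top of the bath, in its front left corner as seen from the robot: press travel in m, 0 when up, 0.006 fully down; springs back; fully down takes 5 N.
- start_top (a point): Centre of the top of the red start button's cap (28 mm across), pressed straight down.
- lifter_orange: Orange block lifter, loose, 220 g: steel foot 50x50x10 mm, upright orange handle plate 10 mm thick (x), 40 wide (y), 10 to 70 mm up, on it an upright ring of 8 mm rod in the plate's plane (eye centre 85 mm up, 20 mm clear, 38 outside, top 104). Origin: centre of the foot's underside, z up, x through the eye. Can be gripped from above across the 40 mm width at 55 mm up, ring between the fingers.
- lifter_orange_eye (a point): Centre of the eye (ring) of the orange block lifter; its x axis goes through the eye.
- stand_orange: Orange peg stand, fixed: orange base plate 100x80x12 mm, steel post 16 mm thick, 172 mm high, and one steel peg 8 mm thick that leaves the post 165 mm up along the stand's -x (towards the robot) and rises to a ball tip in orange (12 mm thick) whose centre is 85 mm from the post's axis, 180 mm up. Origin: post axis at the bench; z up.
- lifter_blue: Blue block lifter, loose, 220 g: steel foot 50x50x10 mm, upright blue handle plate 10 mm thick (x), 40 wide (y), 10 to 70 mm up, on it an upright ring of 8 mm rod in the plate's plane (eye centre 85 mm up, 20 mm clear, 38 outside, top 104). Origin: centre of the foot's underside, z up, x through the eye. Can be gripped from above across the 40 mm width at 55 mm up, ring between the fingers.
- lifter_blue_eye (a point): Centre of the eye (ring) of the blue block lifter; its x axis goes through the eye.
- stand_blue: Blue peg stand, fixed: blue base plate 100x80x12 mm, steel post 16 mm thick, 172 mm high, and one steel peg 8 mm thick that leaves the post 165 mm up along the stand's -x (towards the robot) and rises to a ball tip in blue (12 mm thick) whose centre is 85 mm from the post's axis, 180 mm up. Origin: post axis at the bench; z up.
- tipbox: Bystander: pipette tip box, 85 by 120 by 69 mm, clear base and blue top; origin under its centre.
- reagent: Bystander: reagent bottle, 60 mm in diameter, 120 mm tall; origin under its centre.
- timer: Bystander: flat white bench timer, 70 by 70 by 20 mm; origin under its centre.
There are look-alikes about, which are no part of the job. Leave any pink or purple look-alike of the lifter_orange alone. What is shaped like the tube0 but black is not meant.

How it is judged:
By the outcome, as a careful person would: the job done as asked, in the order asked, and still so for the second after the job is handed in, with the robot touching nothing.
Of tube0, tube1, tube2, tube3, tube4 only 3 to 5 are there at a start; the rules pass over those that are not, and their reading is None.
At some moment in a run one of lifter_orange, lifter_blue may be knocked a few centimetres aside while the robot is not near it.
It also fails if it takes over 210 s, if anything falls off the work surface, if the arm or the gripper's body presses on something with over 40 N, if the wrist force passes 120 N, or if a joint passes its speed limit or range.

## Robot

A 7-joint arm with a two-finger parallel gripper is mounted at the origin on the work surface. World frame = base frame: x ahead of the robot, y to its left, z up, the work surface at z = 0. Lengths are in m, angles in rad, forces in N, time in s.
With the tool pointing down it reaches from about 0.425 to 0.925 m from the base axis. Payload 6.8 kg.
Tool frame: the origin (TCP) lies on the front face of the gripper's body, between the roots of the fingers; the fingertips stand 73 mm ahead of it and the grasp point (between the pads) lies 54 mm ahead of it (env.nose_length is the distance from the TCP to the fingertips, in m); z points along the fingers, y is the direction in which the jaws open and shut (so a half turn about z gives the same grasp; the last joint's range is limited). The gripper opens to 85 mm and grips with 20 to 120 N. Pads are 22 mm wide; open, the fingers measure 114 mm over their backs; the gripper's body (76 mm by 85 mm) begins 54 mm behind the grasp point. The pads swing forward as they close: fully open they stand 13 mm farther back than shut.
Start: joints at [1.153, 0.477, 0.022, 1.555, -0.011, 1.109, -0.083], TCP at [0.206, -0.643, 0.304] pointing down, gripper open.
Joint ranges: [-2.96, 2.96], [-0.34, 2.1], [-1.41, 1.46], [0.24, 2.44], [-1.37, 4.51], [0.17, 1.92], [-2.96, 2.96]. Speed limits (rad/s): [2.39, 2.39, 3.14, 3.14, 3.14, 3.14, 3.14].

## Interface

Orientations are given as a unit quaternion [w, x, y, z].
In Python, from cell import env, kin, camera, calibration, job gives the robot as it stands. The module is installed in compiled form; this text tells all that it offers. Calls block until the motion is done:
- env.reach(position, orientation): joint-space move of the TCP to a pose.
- env.movel(position, velocity=0.15, rot=None, stop_force=None): straight line of the TCP; rot=None keeps the orientation; velocity is the mean speed in m/s. With stop_force (N) it stops when the force on the tool has changed by that much, and returns True; else False.
- env.goto_joints(angles): joint-space move.
- env.grip(opening, f_grip=None): finger opening in m; f_grip is the grip in N (None keeps the last); returns when the fingers have stopped.
- env.dwell(seconds).
- kin.inverse_kinematics(position, orientation): joint angles nearest the present ones, or None.
- env.get_state(): the state.
- camera(name): name is "scene" or "top" or "wrist"; returns (picture, depth): 400x640x3 uint8, blue, green, red; 400x640 float32, m along the optical axis (not along the pixel's ray), 0 where there is no reading.
- calibration(name): a dict with "fx", "fy", "cx", "cy" (pixels), "k1" (the pictures are not rectified: a ray, as slopes to the right and down, at radius r is drawn at 1 + k1 r^2 times it, then the intrinsics apply), "rvec" (rotation vector, rad) and "tvec" (3), from world to camera coordinates, as OpenCV has them. Camera axes: x right, y down, z forward; pixel columns grow to the right and rows downward; lengths in m; the calibration is good to about 2 mm. A picture is of the moment at which its call begins: read the wrist's pose just before it. calibration takes no time and is no camera call; for the wrist camera it gives the pose at the moment of the call.
A pose or a line that the arm cannot do raises env.PlanningError and nothing moves.
- job.job_done(): hands the job in, once; it reports no verdict.
The state is a dict: "time": time; "qpos": joint angles; "joint_velocities": joint speeds; "joint_torque": joint torques, N m; "tcp_pos": TCP position; "orientation": TCP orientation; "force": force on the tool from outside, world axes, zero at the start; "torque": the same for the moment, N m; "opening": finger opening in m.
Only numpy, scipy, OpenCV 4.12 (cv2) and the standard library are available. Lean on these libraries where they do the work, as an engineer would, in place of code of your own. Each camera call takes 0.05 s, during which the arm holds its last target.

## Working session

There is one attempt and no reset: what is moved stays moved. The work goes in short steps, each a Python script; the robot and the scene stay as the last script left them, time stands still between calls to the robot, and variables do not carry over. Pictures are saved under pics/ and viewed, and the job is handed in when it is done.

```bash
mkdir -p pics; ls
python3 - <<'E'
from cell import env,kin,camera,calibration,job
import cv2,numpy as np
s=env.get_state();print(s['time'],s['tcp_pos'],s['orientation'],s['opening'])
for n in("scene","top","wrist"):
    im,d=camera(n);cv2.imwrite(f"pics/{n}0.png",im);np.savez(f"pics/{n}0.npz",im=im,d=d)
    print(n,calibration(n),(d>0).mean())
E
```

```text
pics
0.0 [ 0.20563006 -0.64241433  0.30291974] [-9.09779381e-04  9.88028112e-01  1.54271150e-01 -1.83505812e-04] 0.08567714635694934
scene {'fx': 400.30133385502165, 'fy': 400.30133385502165, 'cx': 322.36828567415427, 'cy': 199.48695088270406, 'k1': 0.03139520427817013, 'rvec': array([ 2.17877317,  0.78511154, -0.32983469]), 'tvec': array([-0.40915125, -0.14789289,  1.26640926])} 0.9959140625
top {'fx': 430.42455889282013, 'fy': 430.42455889282013, 'cx': 315.6738170598445, 'cy': 192.53315827198762, 'k1': -0.054117799233004145, 'rvec': array([ 2.13443202, -2.14060183,  0.12017751]), 'tvec': array([0.02228974, 0.55281822, 1.01673055])} 0.9962890625
wrist {'fx': 286.0078363434489, 'fy': 286.0078363434489, 'cx': 319.7292929843448, 'cy': 196.21284439299652, 'k1': -0.03061017820503481, 'rvec': array([-2.35153797,  1.71672681,  0.24009244]), 'tvec': array([-0.67488675, -0.03486985,  0.38013454])} 0.9958671875
```

View pics/scene0.png

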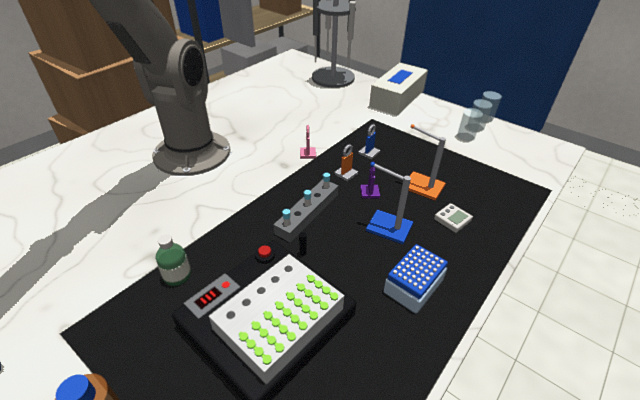

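View pics/top0.png

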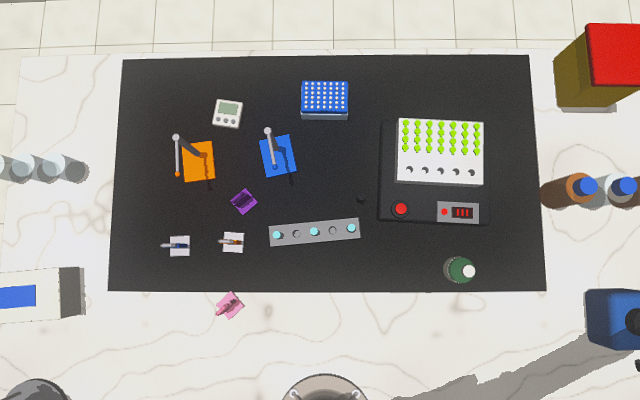

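View pics/wrist0.png

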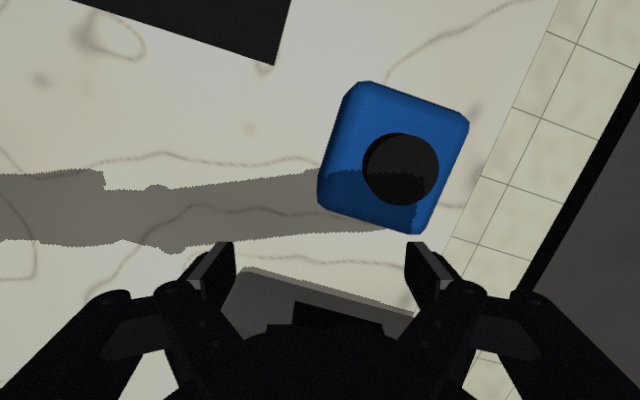

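The top view shows:
- Three cyan caps in the rack at (277,235), (314,231) and (351,228).
- A black look-alike tube at (361,199).
- Orange lifter at (233,241) and blue lifter at (178,245). The pink (230,305) and purple (243,201) ones are look-alikes.
- The orange stand has its ball at (178,174) and the blue stand at (275,166).
- Start button at (401,209). The small red light on the panel at (445,212) is not it.

Next I'll measure these.

```bash
cat > h.py <<'E'
import cv2,numpy as np
from scipy.spatial.transform import Rotation as Rot
def ray(c,px):
    px=np.atleast_2d(np.asarray(px,float))
    K=np.array([[c['fx'],0,c['cx']],[0,c['fy'],c['cy']],[0,0,1]])
    u=cv2.undistortPointsIter(px.reshape(-1,1,2),K,np.array([c['k1'],0,0,0,0.]),None,None,(3,50,1e-10)).reshape(-1,2)
    R=cv2.Rodrigues(c['rvec'])[0]; o=-R.T@np.ravel(c['tvec'])
    return o,np.c_[u,np.ones(len(u))]@R   # dirs with unit optical depth
def onz(c,px,z):
    o,d=ray(c,px); return o+d*((z-o[2])/d[:,2])[:,None]
def bydepth(c,px,depth):
    px=np.atleast_2d(px); o,d=ray(c,px)
    z=depth[np.round(px[:,1]).astype(int),np.round(px[:,0]).astype(int)]
    return o+d*z[:,None]
def proj(c,P):
    K=np.array([[c['fx'],0,c['cx']],[0,c['fy'],c['cy']],[0,0,1]])
    return cv2.projectPoints(np.atleast_2d(np.asarray(P,float)),c['rvec'],np.ravel(c['tvec']),K,np.array([c['k1'],0,0,0,0.]))[0].reshape(-1,2)
def blobs(mask,amin=8):
    n,l,st,ce=cv2.connectedComponentsWithStats(mask.astype(np.uint8))
    return [(ce[i],st[i],l==i) for i in range(1,n) if st[i,4]>=amin]
def hsv(im): return cv2.cvtColor(im,cv2.COLOR_BGR2HSV)
def cloud(c,d,mask):
    v,u=np.nonzero(mask&(d>0)); return bydepth(c,np.c_[u,v].astype(float),d)
E
python3 - <<'E'
from cell import calibration
from h import *
np.set_printoptions(precision=4,suppress=True)
z=np.load('pics/top0.npz');im,d=z['im'],z['d'];c=calibration('top');H=hsv(im)
cv2.imwrite('pics/topcropL.png',cv2.resize(im[110:330,100:380],None,fx=2.8,fy=2.8,interpolation=cv2.INTER_CUBIC)[:600])
cv2.imwrite('pics/topcropR.png',cv2.resize(im[100:240,340:540],None,fx=4,fy=4,interpolation=cv2.INTER_CUBIC))
h,s,v=H[...,0],H[...,1],H[...,2]
M={'cyan':(h>80)&(h<100)&(s>60)&(v>120),'red':((h<6)|(h>174))&(s>150)&(v>80),'orange':(h>6)&(h<20)&(s>150)&(v>60),'blue':(h>100)&(h<125)&(s>130)&(v>60)}
M['lime']=(h>30)&(h<50)&(s>150)
roi=np.zeros(h.shape,bool);roi[60:292,108:545]=1
for n,m in M.items():
    for ce,st,mm in blobs(m&roi):
        P=cloud(c,d,mm)
        if n!='lime': print(n,ce,st, P.mean(0),'zmax',P[:,2].max(),'top', np.median(P[P[:,2]>P[:,2].max()-.006],0))
hole=(v<110)&(s<80);roi2=np.zeros_like(roi);roi2[160:180,400:482]=1
for ce,st,mm in blobs(hole&roi2,4): print('hole',ce,st,onz(c,ce,.095))
E
```

```text
cyan [350.9796 227.2449] [347 224   9   8  49] [ 0.4657 -0.0629  0.0716] zmax 0.0780916964426639 top [ 0.4661 -0.0627  0.0748]
cyan [313.5102 230.7143] [310 227   8   8  49] [0.4577 0.0249 0.0739] zmax 0.07771294952857577 top [0.4571 0.026  0.0745]
cyan [276.4706 234.4314] [273 231   8   8  51] [0.4492 0.1118 0.0742] zmax 0.07990595265795664 top [0.4501 0.1127 0.0757]
red [400.4762 208.0857] [395 203  12  11 105] [ 0.5103 -0.1799  0.0718] zmax 0.07678770102267718 top [ 0.5082 -0.1807  0.0727]
red [443.8    211.3333] [441 209   6   6  30] [ 0.504  -0.2869  0.0527] zmax 0.05605797738167473 top [ 0.5045 -0.2864  0.0532]
red [457.6875 211.8125] [457 209   3   7  16] [ 0.5025 -0.3198  0.0542] zmax 0.05767880325754238 top [ 0.5031 -0.3199  0.0544]
red [462.05 212.15] [461 209   3   7  20] [ 0.5016 -0.3302  0.0543] zmax 0.05835447605546196 top [ 0.5019 -0.3301  0.0546]
red [466.5 212.5] [466 209   2   8  16] [ 0.5008 -0.3409  0.0539] zmax 0.0579632157532306 top [ 0.4996 -0.3411  0.0537]
orange [198.6788 162.6286] [ 181  141   35   42 1096] [0.6356 0.3219 0.0121] zmax 0.06719023279837488 top
[... 319 characters left out ...]
065] [ 0.787  -0.0016  0.0648] zmax 0.07361896053210093 top [ 0.7918 -0.0058  0.0684]
blue [278.3315 156.797 ] [ 259  134   39   44 1074] [0.6483 0.1161 0.0165] zmax 0.1879012385087374 top [0.5892 0.1057 0.1839]
blue [180.8621 245.1724] [176 244  11   4  29] [0.4242 0.3456 0.0531] zmax 0.07239218610437304 top [0.4232 0.3472 0.0697]
hole [410.0588 168.1765] [407 166   6   6  17] [[ 0.6013 -0.2009  0.095 ]]
hole [425.2    169.1333] [422 167   6   6  15] [[ 0.5989 -0.2361  0.095 ]]
hole [440.5294 169.8824] [438 168   5   6  17] [[ 0.5969 -0.2718  0.095 ]]
hole [456.15 171.05] [453 169   6   6  20] [[ 0.594  -0.3082  0.095 ]]
hole [471.45 172.2 ] [469 170   5   6  20] [[ 0.5911 -0.3438  0.095 ]]
```

```bash
ls pics
```

```text
scene0.npz
scene0.png
top0.npz
top0.png
topcropL.png
topcropR.png
wrist0.npz
wrist0.png
```

View pics/topcropL.png

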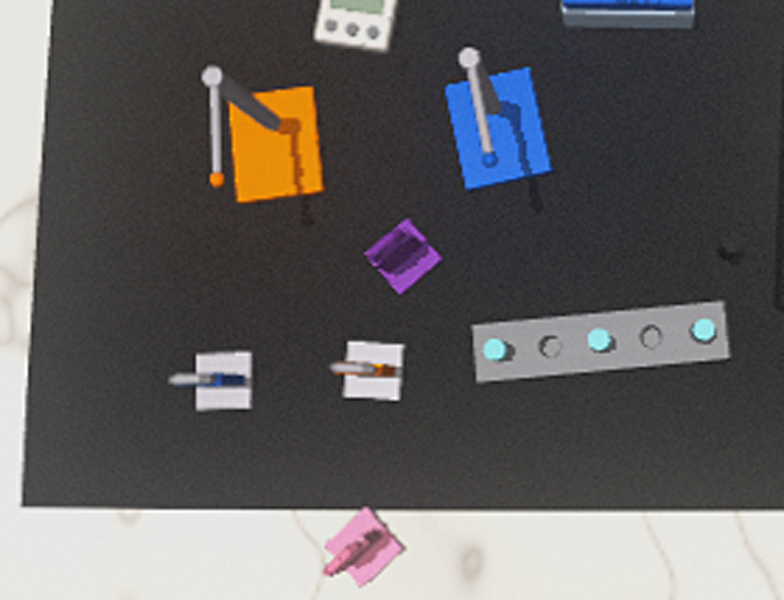

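View pics/topcropR.png

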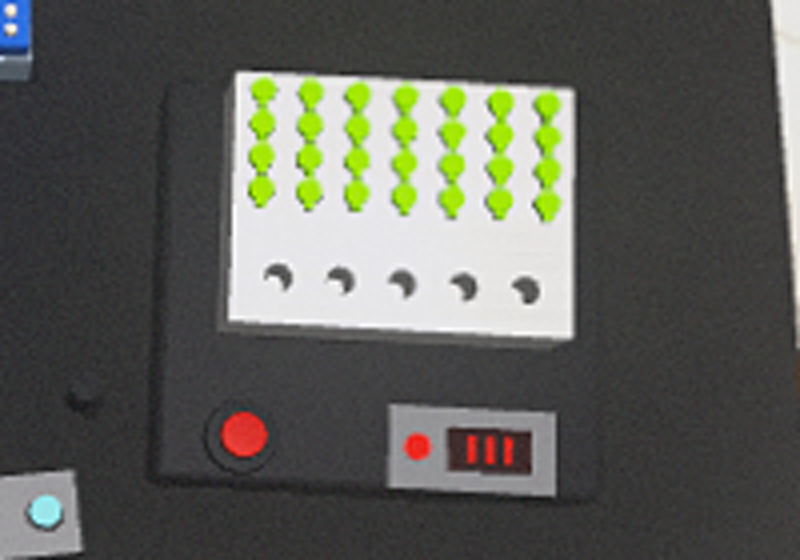

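```bash
cat >> h.py <<'E'
def down(yaw):
    q=(Rot.from_euler('z',yaw)*Rot.from_euler('x',np.pi)).as_quat()
    return [q[3],q[0],q[1],q[2]]
E
python3 - <<'E'
from cell import *
from cell import env,kin,calibration
from h import *
np.set_printoptions(precision=4,suppress=True)
c=calibration('wrist');s=env.get_state()
R=cv2.Rodrigues(c['rvec'])[0];o=-R.T@c['tvec']
q=s['orientation'];T=Rot.from_quat([q[1],q[2],q[3],q[0]]).as_matrix()
print('cam in tcp',T.T@(o-s['tcp_pos']),'axes',(T.T@R.T))
for yaw in (0.09,-0.07,0.09+np.pi,0.09-np.pi):
  for p in ([.45,.11,.3],[.46,-.06,.3],[.6,-.2,.3],[.59,-.344,.3],[.6,-.344,.15],[.43,.21,.2],[.42,.345,.2],[.56,.32,.22]):
    r=kin.inverse_kinematics(np.array(p),down(yaw)); print(round(yaw,2),p,None if r is None else np.round(r,2))
E
```

```text
cam in tcp [ 0.0692  0.0011 -0.0706] axes [[-0.0006 -0.9625 -0.2711]
 [ 1.     -0.0003 -0.001 ]
 [ 0.0009 -0.2711  0.9625]]
0.09 [0.45, 0.11, 0.3] [ 0.35  0.21 -0.81  2.    0.18  1.   -2.03]
0.09 [0.46, -0.06, 0.3] [ 0.4   0.16 -0.44  2.02  0.08  0.97 -1.57]
0.09 [0.6, -0.2, 0.3] [ 0.36  0.42 -0.19  1.66  0.09  1.07 -1.33]
0.09 [0.59, -0.344, 0.3] [ 0.48  0.5  -0.06  1.53  0.03  1.11 -1.07]
0.09 [0.6, -0.344, 0.15] [ 0.46  0.66 -0.05  1.62  0.04  0.86 -1.08]
0.09 [0.43, 0.21, 0.2] [ 0.23  0.48 -1.    2.06  0.53  0.88 -2.55]
0.09 [0.42, 0.345, 0.2] [-0.06  0.58 -0.98  1.92  0.59  0.96 -2.8 ]
0.09 [0.56, 0.32, 0.22] [-0.02  0.67 -0.86  1.66  0.56  1.08 -2.54]
-0.07 [0.45, 0.11, 0.3] [ 0.34  0.21 -0.8   2.    0.18  0.99 -2.19]
-0.07 [0.46, -0.06, 0.3] [ 0.38  0.16 -0.42  2.02  0.08  0.97 -1.72]
-0.07 [0.6, -0.2, 0.3] [ 0.34  0.42 -0.16  1.66  0.07  1.07 -1.48]
-0.07 [0.59, -0.344, 0.3] [ 0.46  0.49 -0.04  1.53  0.02  1.11 -1.22]
-0.07 [0.6, -0.344, 0.15] [ 0.44  0.66 -0.02  1.63  0.02  0.86 -1.22]
-0.07 [0.43, 0.21, 0.2] [ 0.25  0.49 -1.02  2.06  0.54  0.89 -2.72]
-0.07 [0.42, 0.345, 0.
[... 507 characters left out ...]
5  0.95  0.48]
3.23 [0.42, 0.345, 0.2] [-0.05  0.59 -0.99  1.92  0.6   0.96  0.34]
3.23 [0.56, 0.32, 0.22] [ 0.12  0.8  -1.14  1.65  0.78  1.21  0.45]
-3.05 [0.45, 0.11, 0.3] [ 0.6   0.31 -1.13  1.99  0.32  1.04  0.98]
-3.05 [0.46, -0.06, 0.3] [ 0.74  0.22 -0.84  2.    0.2   1.    1.47]
-3.05 [0.6, -0.2, 0.3] [ 0.73  0.5  -0.7   1.63  0.35  1.14  1.6 ]
-3.05 [0.59, -0.344, 0.3] [ 0.88  0.58 -0.67  1.5   0.38  1.19  1.81]
-3.05 [0.6, -0.344, 0.15] [ 0.85  0.75 -0.63  1.59  0.51  0.97  1.71]
-3.05 [0.43, 0.21, 0.2] [ 0.34  0.56 -1.16  2.06  0.65  0.95  0.48]
-3.05 [0.42, 0.345, 0.2] [-0.05  0.59 -0.99  1.92  0.6   0.96  0.34]
-3.05 [0.56, 0.32, 0.22] [ 0.12  0.8  -1.14  1.65  0.78  1.21  0.45]
```

Run:
```python
from cell import env,kin,camera,calibration
from h import *
def shot(n):
    c=calibration('wrist');im,d=camera('wrist');np.savez(f'pics/{n}.npz',im=im,d=d,**{'c_'+k:v for k,v in c.items()});cv2.imwrite(f'pics/{n}.png',im)
env.reach([.60,-.27,.27],down(-.071)); shot('w_bath')
env.reach([.455,.025,.27],down(.092)); shot('w_rack')
print(env.get_state()['time'])
```

```text
3.45
```

View pics/w_bath.png

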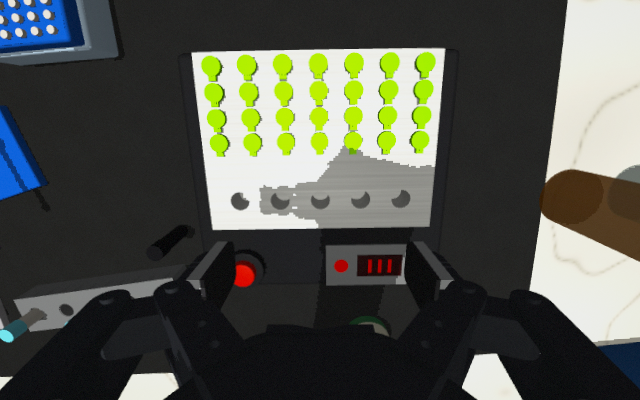

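View pics/w_rack.png

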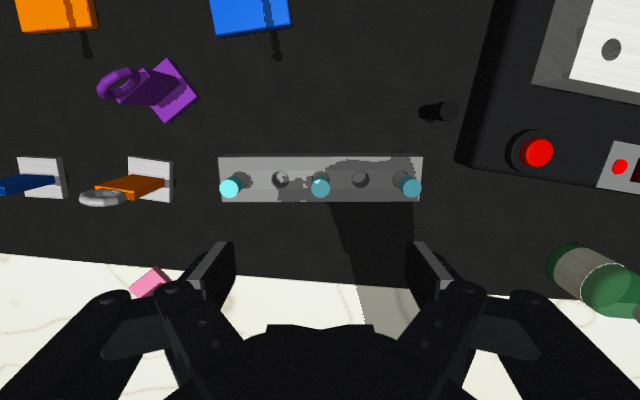

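The wrist views show the five holes at about (240,201) to (401,199), and the three caps at (229,188), (320,188) and (411,188). I'll zoom in and fit.

Run:
```python
from h import *
np.set_printoptions(precision=4,suppress=True)
def ld(n):
    z=np.load(f'pics/{n}.npz');return z['im'],z['d'],{k[2:]:(z[k] if z[k].ndim else float(z[k])) for k in z.files if k[:2]=='c_'}
im,d,c=ld('w_bath')
cr=cv2.resize(im[180:225,215:425],None,fx=3.8,fy=3.8,interpolation=cv2.INTER_CUBIC);
im2,d2,c2=ld('w_rack')
cr2=cv2.resize(im2[145:215,212:428],None,fx=3.7,fy=3.7,interpolation=cv2.INTER_CUBIC)
w=800;out=np.vstack([cv2.copyMakeBorder(x,0,0,0,w-x.shape[1],0) for x in(cr,cr2)]);cv2.imwrite('pics/zoom1.png',out)
H=hsv(im2);m=(H[...,0]>80)&(H[...,0]<105)&(H[...,1]>70)&(H[...,2]>60)
for ce,st,mm in blobs(m,40):
    P=cloud(c2,d2,mm);t=P[P[:,2]>np.percentile(P[:,2],50)]
    print('cap',ce,st[2:],onz(c2,ce,.075),'depth',np.median(P,0),np.percentile(P[:,2],[5,50,95]))
g=cv2.cvtColor(im,cv2.COLOR_BGR2GRAY)
dd=cloud(c,d,(np.indices(g.shape)[0]>212)&(np.indices(g.shape)[0]<224)&(np.indices(g.shape)[1]>230)&(np.indices(g.shape)[1]<420))
print('block face z',np.median(dd[:,2]),dd[:,2].std())
r0=[225,180,417,222]
```

```text
cap [230.3403 186.613 ] [ 24  22 385] [[0.4525 0.1091 0.075 ]] depth [0.4519 0.1092 0.0755] [0.0542 0.0755 0.0768]
cap [320.0772 186.6795] [ 19  22 337] [[0.4601 0.0233 0.075 ]] depth [0.4601 0.0233 0.0755] [0.0615 0.0755 0.0768]
cap [409.5781 186.1302] [ 24  22 384] [[ 0.4684 -0.0621  0.075 ]] depth [ 0.4683 -0.0623  0.0753] [0.0602 0.0753 0.0765]
block face z 0.09577225333989442 0.0006142426395307789
```

View pics/zoom1.png

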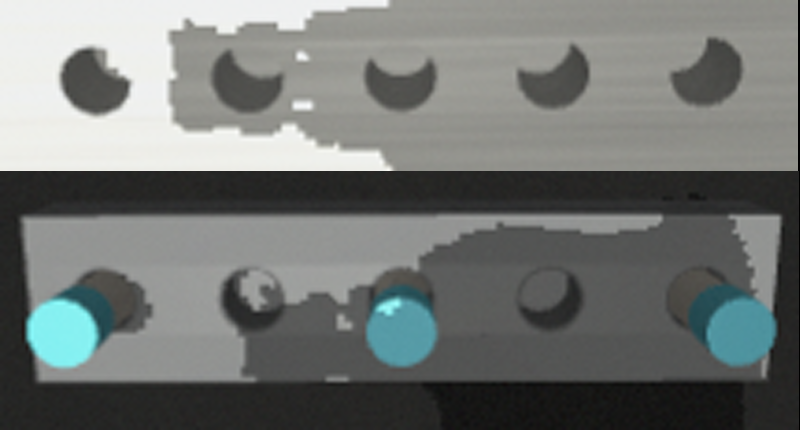

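```bash
cat >> h.py <<'E'
def zmap(c,d):
    u,v=np.meshgrid(np.arange(640.),np.arange(400.));P=bydepth(c,np.c_[u.ravel(),v.ravel()],d).reshape(400,640,3)
    P[d<=0]=np.nan; return P
def ld(n):
    z=np.load(f'pics/{n}.npz');return z['im'],z['d'],{k[2:]:(z[k] if z[k].ndim else float(z[k])) for k in z.files if k[:2]=='c_'}
E
python3 - <<'E'
from h import *
np.set_printoptions(precision=4,suppress=True)
im,d,c=ld('w_bath');Z=zmap(c,d)[...,2]
roi=np.zeros(Z.shape,bool);roi[186:214,220:420]=1
H=[]
for nm,m in (('depth',Z<.092),('dark',cv2.cvtColor(im,cv2.COLOR_BGR2GRAY)<112)):
  for ce,st,mm in blobs(m&roi,30):
    cn=max(cv2.findContours(mm.astype(np.uint8),0,cv2.CHAIN_APPROX_NONE)[0],key=len)
    (x,y),r=cv2.minEnclosingCircle(cn); w=onz(c,(x,y),.095)[0]; print(nm,ce,st[2:],'mec',np.round((x,y,r),2),onz(c,ce,.095)[0],w);H.append(w)
im,d,c=ld('w_rack');Z=zmap(c,d)[...,2]
hs=hsv(im);m=(hs[...,0]>80)&(hs[...,0]<105)&(hs[...,1]>70)&(hs[...,2]>60)&(Z>.0725)
for ce,st,mm in blobs(m,40):
    cn=max(cv2.findContours(mm.astype(np.uint8),0,cv2.CHAIN_APPROX_NONE)[0],key=len)
    (x,y),r=cv2.minEnclosingCircle(cn);print('cap',ce,st[2:],np.round((x,y,r),2),onz(c,ce,.075),onz(c,(x,y),.075))
E
```

```text
depth [319.6041 199.2122] [ 19  17 245] mec [319.83 199.5    9.18] [ 0.5967 -0.272   0.095 ] [ 0.5965 -0.2721  0.095 ]
depth [359.6266 198.6556] [ 18  17 241] mec [359.5  198.39   9.24] [ 0.5946 -0.3077  0.095 ] [ 0.5949 -0.3076  0.095 ]
depth [399.7706 198.026 ] [ 18  17 231] mec [399.5 197.5   9.3] [ 0.5925 -0.3437  0.095 ] [ 0.5931 -0.3434  0.095 ]
depth [239.8304 200.487 ] [ 18  16 230] mec [240.1  200.05   9.33] [ 0.6008 -0.2004  0.095 ] [ 0.6012 -0.2007  0.095 ]
depth [279.6025 199.8975] [ 18  17 244] mec [279.67 200.09   9.2 ] [ 0.5987 -0.2361  0.095 ] [ 0.5986 -0.2362  0.095 ]
dark [401.4083 199.3945] [ 18  18 218] mec [400.5  198.5    9.62] [ 0.5912 -0.3452  0.095 ] [ 0.5921 -0.3443  0.095 ]
dark [238.7969 201.6406] [ 18  17 192] mec [239.5  201.     8.85] [ 0.5998 -0.1993  0.095 ] [ 0.6004 -0.2     0.095 ]
dark [278.5167 202.2944] [ 18  17 180] mec [279.67 200.09   9.2 ] [ 0.5966 -0.2349  0.095 ] [ 0.5986 -0.2362  0.095 ]
dark [361.2865 201.0337] [ 19  17 178] mec [360.17 198.75   9.25] [ 0.5923 -0.3091  0.095 ] [ 0.5945 -0.3082  0.095 ]
dark [319.9321 202.4815] [ 19  13 162] mec [319.89 199.56   9.25] [ 0.5937 -0.272   0.095 ] [ 0.5964 -0.2722  0.095 ]
cap [228.7179 188.359 ] [ 19  19 273] [228.8  188.2    9.37] [[0.4507 0.1106 0.075 ]] [[0.4508 0.1106 0.075 ]]
cap [319.8794 188.039 ] [ 19  19 282] [319.93 188.04   9.43] [[0.4588 0.0234 0.075 ]] [[0.4588 0.0233 0.075 ]]
cap [411.5398 187.7439] [ 20  19 289] [411.5  187.5    9.82] [[ 0.467  -0.0643  0.075 ]] [[ 0.4672 -0.0642  0.075 ]]
```

```bash
cat > r.py <<'E'
from cell import env,kin,camera,calibration
from h import *
np.set_printoptions(precision=4,suppress=True)
def shot(n,cam='wrist'):
    c=calibration(cam);im,d=camera(cam);np.savez(f'pics/{n}.npz',im=im,d=d,**{'c_'+k:v for k,v in c.items()});cv2.imwrite(f'pics/{n}.png',im)
def st(*a):
    s=env.get_state();print(*a,'t',round(s['time'],2),'tcp',np.round(s['tcp_pos'],4),'F',np.round(s['force'],2),'op',round(s['opening'],4));return s
RACKYAW=.092;HY=-.058
def pick(x,y):
    env.grip(.05,60)
    env.reach([x,y,.20],down(RACKYAW)); env.movel([x,y,.121],.12,stop_force=8); st('at')
    env.grip(0.0,60); st('gripped'); env.movel([x,y,.24],.2)
E
python3 - <<'E'
from r import *
pick(.467,-.0643)
env.reach([.6008,-.2004,.24],down(HY)); env.movel([.6008,-.2004,.226],.1); st('above')
env.dwell(.2);shot('w_t1');shot('s_t1','scene')
E
```

```text
at t 5.23 tcp [ 0.4675 -0.064   0.1216] F [0.46 0.01 1.12] op 0.05
gripped t 5.64 tcp [ 0.4677 -0.0643  0.1218] F [-1.17  0.35  5.59] op 0.0162
above t 7.46 tcp [ 0.5999 -0.199   0.2254] F [0.03 0.15 0.4 ] op 0.0157
```

View pics/w_t1.png

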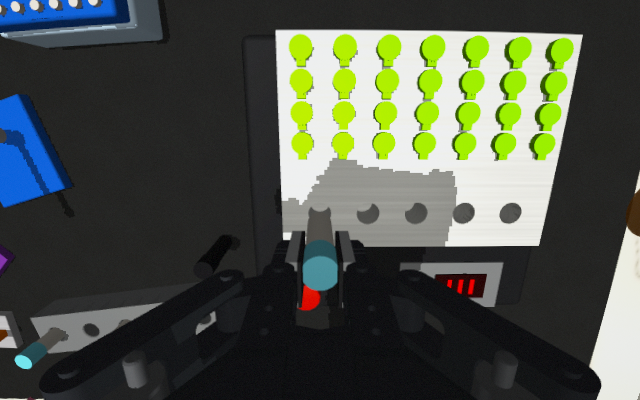

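View pics/s_t1.png

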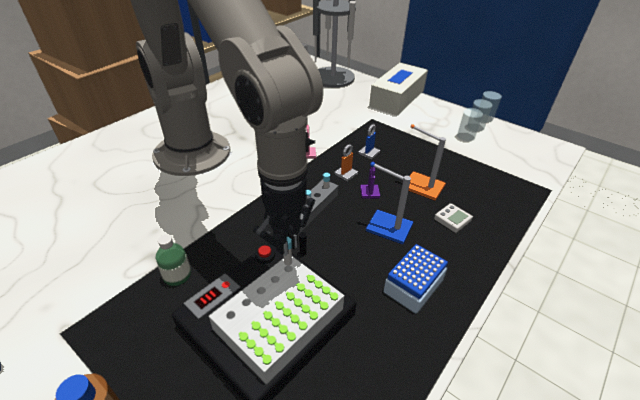

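Run:
```python
from r import *
s=st('now');c=calibration('wrist')
im,d,cc=ld('w_t1');P=zmap(cc,d)
hs=hsv(im);q=s['orientation'];T=Rot.from_quat([q[1],q[2],q[3],q[0]])
L=T.inv().apply((P.reshape(-1,3)-s['tcp_pos'])).reshape(P.shape)
m=(hs[...,0]>80)&(hs[...,0]<105)&(hs[...,1]>70)&(hs[...,2]>50)
roi=np.zeros(m.shape,bool);roi[225:310,290:350]=1;m&=roi
print('z in tool',np.percentile(L[m][:,2],[2,20,50,80,98]))
t=m&(L[...,2]<np.percentile(L[m][:,2],10)+.006)
ce=np.argwhere(t).mean(0)[::-1];print(ce,t.sum())
cn=max(cv2.findContours(t.astype(np.uint8),0,1)[0],key=len);(x,y),r=cv2.minEnclosingCircle(cn);print(x,y,r)
zt=np.median(L[t][:,2]);p=onz(cc,(x,y),s['tcp_pos'][2]-zt)[0];print('cap top in tool',T.inv().apply(p-s['tcp_pos']),'zt',zt)
# foot axis
h=P[...,2]
```

```text
now t 7.76 tcp [ 0.6009 -0.2004  0.2265] F [-0.5  -0.16 -0.82] op 0.016
z in tool [nan nan nan nan nan]
[nan nan] 0<stdin>:10: RuntimeWarning: Mean of empty slice.
  ret = um.true_divide(
Traceback (most recent call last):
ValueError: max() iterable argument is empty
```

Run:
```python
from r import *
im,d,cc=ld('w_t1')
cv2.imwrite('pics/zt1.png',cv2.resize(im[190:310,270:370],None,fx=5,fy=5,interpolation=cv2.INTER_CUBIC))
s=st('now');q=s['orientation'];T=Rot.from_quat([q[1],q[2],q[3],q[0]])
for zt in (.046,.048):
  for px in ((303,271),(320,271),(338,271),(320,254),(320,290)): print(zt,px,T.inv().apply(onz(cc,px,s['tcp_pos'][2]-zt)[0]-s['tcp_pos']))
```

```text
now t 7.76 tcp [ 0.6009 -0.2004  0.2265] F [-0.5  -0.16 -0.82] op 0.016
0.046 (303, 271) [ 0.0009 -0.0073  0.046 ]
0.046 (320, 271) [0.0009 0.0005 0.046 ]
0.046 (338, 271) [0.0009 0.0088 0.046 ]
0.046 (320, 254) [0.0096 0.0005 0.046 ]
0.046 (320, 290) [-0.0091  0.0005  0.046 ]
0.048 (303, 271) [-0.0002 -0.0074  0.048 ]
0.048 (320, 271) [-0.0002  0.0005  0.048 ]
0.048 (338, 271) [-0.0002  0.0089  0.048 ]
0.048 (320, 254) [0.0085 0.0005 0.048 ]
0.048 (320, 290) [-0.0104  0.0005  0.048 ]
```

View pics/zt1.png

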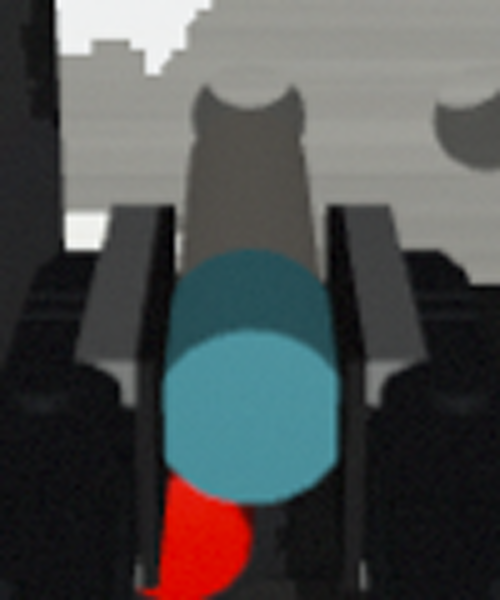

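```bash
cat >> r.py <<'E'
SP=[(0,0)]
for r in (.5,1.0,1.5,2.0):
    n=int(round(2*np.pi*r/.6)); SP+=[(r*np.cos(a),r*np.sin(a)) for a in np.arange(n)*2*np.pi/n]
SP=np.array(SP)*1e-3
def insert(x,y,tmax=25):
    t0=env.get_state()['time']
    for dx,dy in SP:
        env.movel([x+dx,y+dy,.209],.08); 
        hit=env.movel([x+dx,y+dy,.196],.03,stop_force=5)
        z=env.get_state()['tcp_pos'][2]
        if z<.2025:
            s=st('entered',np.round([dx*1e3,dy*1e3],2)); break
        print('miss',np.round([dx*1e3,dy*1e3],2),round(z,4),end=';')
        if env.get_state()['time']-t0>tmax: print('timeout');return None
    else: return None
    return np.array([x+dx,y+dy])
E
python3 - <<'E'
from r import *
print(insert(.6008,-.1999))
E
```

```text
entered [0. 0.] t 8.71 tcp [ 0.6008 -0.1999  0.1959] F [ 0.34 -0.16  0.01] op 0.0159
[ 0.6008 -0.1999]
```

```bash
cat >> r.py <<'E'
def home():
    s=env.get_state();x,y,_=s['tcp_pos']
    for k in range(3):
        h=env.movel([x,y,.170],.03,stop_force=18); s=st('press',h)
        if s['tcp_pos'][2]<.1785: break
    env.dwell(.15)
    env.grip(.045); st('released'); z=env.get_state()['tcp_pos'][2]
    env.movel([x,y,.26],.2)
E
python3 - <<'E'
from r import *
home();env.dwell(.1);shot('w_t1b')
E
```

```text
press True t 9.37 tcp [ 0.6014 -0.2     0.1769] F [-2.56 -0.31  6.86] op 0.016
released t 9.91 tcp [ 0.6007 -0.1999  0.1759] F [-0.44  0.56  0.92] op 0.0448
```

View pics/w_t1b.png

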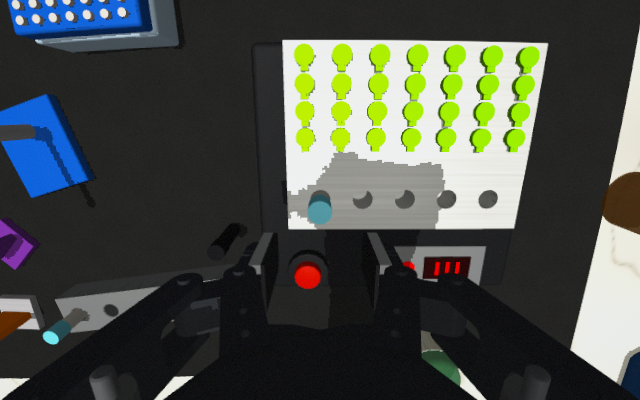

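The tube stands home at (320,205). On to the other two.

Run:
```python
from r import *
im,d,c=ld('w_t1b');Z=zmap(c,d);hs=hsv(im)
m=(hs[...,0]>80)&(hs[...,0]<105)&(hs[...,1]>70)&(hs[...,2]>50);m[:190]=0;m[225:]=0;m[:,:300]=0;m[:,340:]=0
print('cap z',np.percentile(Z[m][:,2],[50,90,98]))
pick(.4588,.0234)
env.reach([.5966,-.2718,.24],down(HY))
r=insert(.5966,-.2718)
if r is not None: home()
```

```text
cap z [nan nan nan]
at t 12.72 tcp [0.4593 0.0233 0.1213] F [0.25 0.21 0.15] op 0.0502
gripped t 13.12 tcp [0.4594 0.0235 0.1218] F [ 0.6  -0.23  5.81] op 0.0159
entered [0. 0.] t 16.23 tcp [ 0.5966 -0.2718  0.1959] F [0.63 0.73 0.66] op 0.016
press True t 16.88 tcp [ 0.5972 -0.2719  0.1769] F [-1.74  1.24  5.99] op 0.0162
released t 17.43 tcp [ 0.5965 -0.2717  0.1759] F [-0.13  0.31 -0.2 ] op 0.0448
```

```bash
python3 - <<'E'
from r import *
pick(.4507,.1106)
env.reach([.5925,-.3437,.24],down(HY))
r=insert(.5925,-.3437)
if r is not None: home()
env.reach([.60,-.27,.27],down(HY));env.dwell(.1);shot('w_all')
shot('top1','top')
E
python3 - <<'E'
import cv2
cv2.imwrite('pics/top1c.png',cv2.imread('pics/top1.png'))
E
```

```text
at t 20.55 tcp [0.4511 0.1106 0.1214] F [-0.32  0.44  0.57] op 0.0499
gripped t 20.96 tcp [0.4513 0.1108 0.1217] F [-0.37 -0.24  6.36] op 0.016
miss [0. 0.] 0.212;miss [0.5 0. ] 0.212;miss [0.15 0.48] 0.2119;miss [-0.4   0.29] 0.212;miss [-0.4  -0.29] 0.212;miss [ 0.15 -0.48] 0.212;miss [1. 0.] 0.212;miss [0.81 0.59] 0.212;miss [0.31 0.95] 0.212;miss [-0.31  0.95] 0.212;miss [-0.81  0.59] 0.2119;miss [-1.  0.] 0.2119;miss [-0.81 -0.59] 0.2119;miss [-0.31 -0.95] 0.212;miss [ 0.31 -0.95] 0.2127;miss [ 0.81 -0.59] 0.2132;miss [1.5 0. ] 0.2132;miss [1.39 0.57] 0.2133;miss [1.06 1.06] 0.2134;miss [0.57 1.39] 0.2133;miss [0.  1.5] 0.2132;miss [-0.57  1.39] 0.2131;miss [-1.06  1.06] 0.213;miss [-1.39  0.57] 0.2129;miss [-1.5  0. ] 0.2128;miss [-1.39 -0.57] 0.2122;miss [-1.06 -1.06] 0.2122;miss [-0.57 -1.39] 0.212;miss [-0.  -1.5] 0.212;miss [ 0.57 -1.39] 0.2115;miss [ 1.06 -1.06] 0.2114;miss [ 1.39 -0.57] 0.2113;miss [2. 0.] 0.2113;miss [1.91 0.59] 0.2109;miss [1.65 1.13] 0.2107;miss [1.25 1.56] 0.2106;miss [0.73 1.86] 0.2105;miss [0.15 1.99] 0.2104;miss [-0.45  1.95] 0.2103;miss [-1.    1.73] 0.2102;miss [-1.47  1.36] 0.2101;miss [-1.8   0.87] 0.2101;miss [-1.98  0.3 ] 0.21;miss [-1.98 -0.3 ] 0.2099;miss [-1.8  -0.87] 0.2099;miss [-1.47 -1.36] 0.2099;miss [-1.   -1.73] 0.2098;miss [-0.45 -1.95] 0.2098;miss [ 0.15 -1.99] 0.2096;miss [ 0.73 -1.86] 0.2096;miss [ 1.25 -1.56] 0.2095;miss [ 1.65 -1.13] 0.2093;miss [ 1.91 -0.59] 0.2091;
```

View pics/w_all.png

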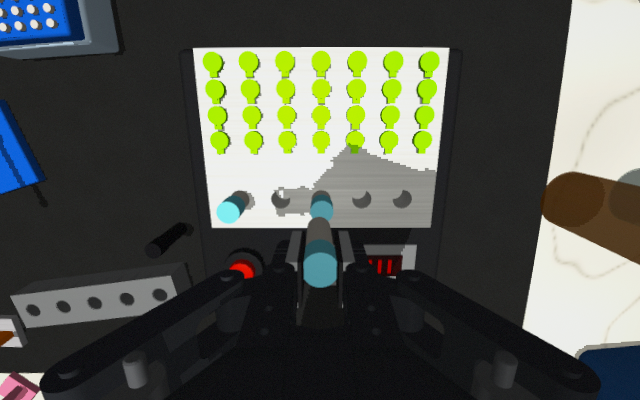

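View pics/top1.png

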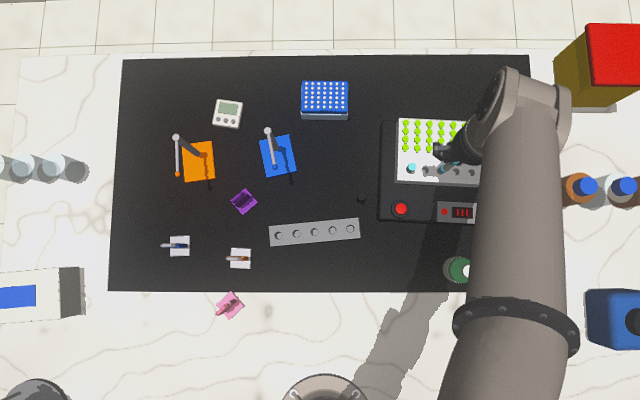

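The third tube found contact 6 mm too high. It probably clipped a standing tube on the way and shifted in the grip. I'll look at it closely.

Run:
```python
from r import *
st('now')
env.reach([.52,-.27,.30],down(HY));env.dwell(.1);shot('w_h');shot('s_h','scene')
im,_,_=ld('w_h');im2,_,_=ld('s_h')
a=cv2.resize(im[150:310,210:430],None,fx=3.5,fy=3.5,interpolation=cv2.INTER_CUBIC)
cv2.imwrite('pics/zh.png',a)
cv2.imwrite('pics/zs.png',cv2.resize(im2[180:330,200:370],None,fx=4,fy=4,interpolation=cv2.INTER_CUBIC))
st('n')
```

```text
now t 48.74 tcp [ 0.5985 -0.2712  0.2685] F [ 0.78 -0.18 -0.41] op 0.0158
n t 49.38 tcp [ 0.5206 -0.2697  0.2993] F [ 0.22  0.04 -0.91] op 0.0158
```

View pics/zh.png

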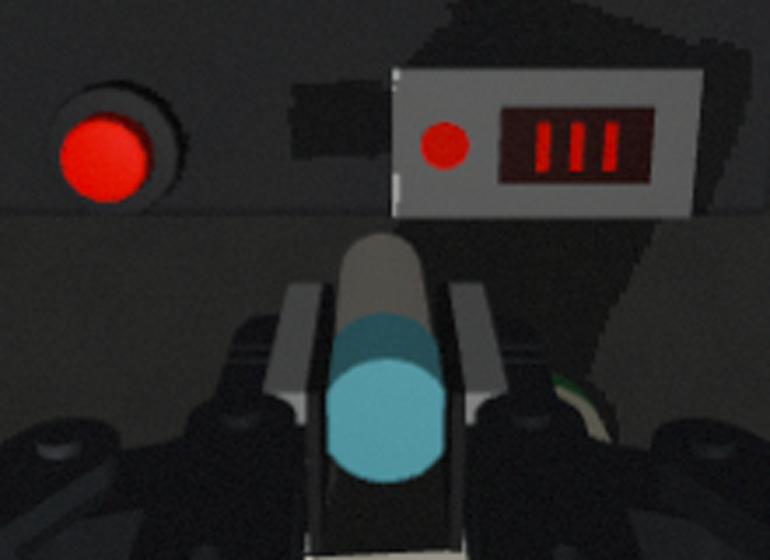

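View pics/zs.png

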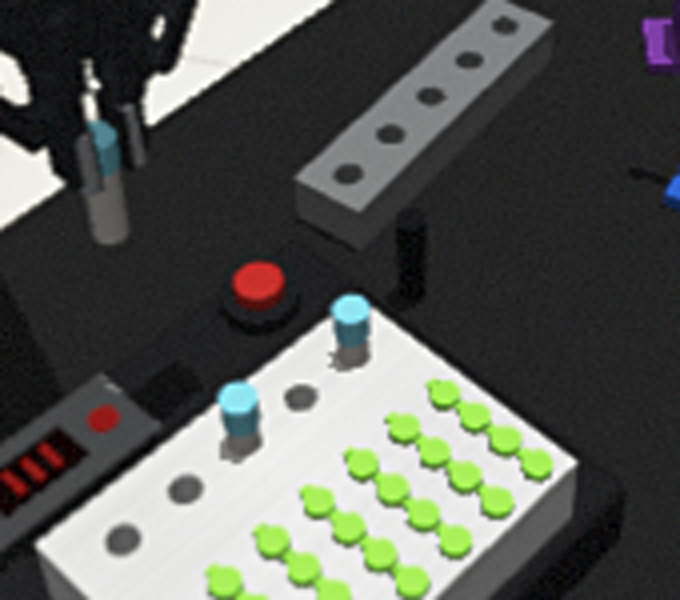

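Run:
```python
from r import *
s=env.get_state();q=s['orientation'];T=Rot.from_quat([q[1],q[2],q[3],q[0]])
_,_,cc=ld('w_h')
def at(px,z): return T.inv().apply(onz(cc,px,s['tcp_pos'][2]-z)[0]-s['tcp_pos'])*1e3
for dz in (0,.003,.005,.006):
    print(dz,'now top far/near',at((320,252.3),.046+dz)[0],at((320,288),.046+dz)[0],'w',at((303.4,270),.046+dz)[1],at((337.4,270),.046+dz)[1],'foot edge',at((319,216.6),.111+dz)[0],'cap low edge',at((320,239),.064+dz)[0])
print('first: ',at((320,256),.046)[0],at((320,291),.046)[0],'w',at((302.6,273),.046)[1],at((338,273),.046)[1],'caplow',at((320,240),.064)[0])
```

```text
0 now top far/near 9.978210216272975 -8.482161259424117 w -6.549363585163002 9.06340350379952 foot edge 3.6399401583501443 cap low edge 8.383296121090607
0.003 now top far/near 8.461202852608958 -10.472723625169753 w -6.745849267849941 9.267424601869708 foot edge 2.560370136538118 cap low edge 7.033178665533394
0.005 now top far/near 7.449864610166166 -11.799765202333505 w -6.8768397229745855 9.403438667249848 foot edge 1.8406567886635061 cap low edge 6.133100361828474
0.006 now top far/near 6.944195488944828 -12.463285990915388 w -6.942334950536936 9.471445699939888 foot edge 1.4808001147262022 cap low edge 5.683061209976069
first:  8.134139825755815 -10.104950573721373 w -6.945651486615591 9.365291633776238 caplow 7.826388288527502
```

Only the third tube is affected. It is tilted about 4° and sits about 5 mm low in the grip. I'll stand it back in the rack with the wrist tilted to compensate, then pick it up again.

```bash
cat > fix.py <<'E'
from r import *
foot=np.array([-.0052,0,.1155]);top=np.array([-.001,0,.0505])
a=(foot-top);th=np.arctan2(a[0],a[2])
def ori(yaw,th):
    best=None
    for sg in(1,-1):
        r=Rot.from_euler('z',yaw)*Rot.from_euler('y',sg*th)*Rot.from_euler('x',np.pi)
        v=r.apply(a/np.linalg.norm(a))
        if best is None or v[2]<best[0]: best=(v[2],r,v)
    return best
v,R,vv=ori(RACKYAW,th);print(vv)
q=R.as_quat();Q=[q[3],q[0],q[1],q[2]]
def tcp(x,y,zf): return np.array([x,y,zf])-R.apply(foot)
x,y=.4588,.0234
env.reach(tcp(x,y,.09),Q)
ok=False
for dx,dy in SP[::1]:
    env.movel(tcp(x+dx*1.5,y+dy*1.5,.042),.1,stop_force=6)
    env.movel(tcp(x+dx*1.5,y+dy*1.5,.022),.04,stop_force=5)
    z=(env.get_state()['tcp_pos']+R.apply(foot))[2]
    print(np.round([dx*1.5e3,dy*1.5e3],2),round(z,4))
    if z<.028: ok=True;break
    if env.get_state()['time']>62: break
if ok:
    h=env.movel(tcp(x+dx*1.5,y+dy*1.5,.008),.03,stop_force=5);s=st('bottom',h);print((s['tcp_pos']+R.apply(foot))[2])
E
python3 fix.py
```

```text
[ 0. -0. -1.]
[0. 0.] 0.0219
bottom True t 52.28 tcp [0.457  0.0233 0.1258] F [-0.82  0.2   7.46] op 0.0159
0.01021237997568196
```

Run:
```python
from r import *
env.grip(.045); s=env.get_state();x,y,_=s['tcp_pos']
env.movel([x,y,.22],.2); env.reach([.455,.025,.27],down(RACKYAW));env.dwell(.1);shot('w_rack2')
im,d,c=ld('w_rack2');Z=zmap(c,d)[...,2];hs=hsv(im);m=(hs[...,0]>80)&(hs[...,0]<105)&(hs[...,1]>70)&(hs[...,2]>60)
for ce,s_,mm in blobs(m,40):
    t=mm&(Z>.0725)
    if t.sum()<50: print(ce,s_,np.nanmedian(Z[mm]));continue
    cn=max(cv2.findContours(t.astype(np.uint8),0,cv2.CHAIN_APPROX_NONE)[0],key=len)
    (x,y),r=cv2.minEnclosingCircle(cn);print('cap',np.round((x,y,r),2),onz(c,(x,y),.075))
st('')
```

```text
cap [635.    41.    12.65] [[ 0.6129 -0.236   0.075 ]]
cap [320.47 185.56   9.58] [[0.4589 0.0238 0.075 ]]
 t 53.77 tcp [0.4538 0.0247 0.268 ] F [-1.06 -0.23  0.12] op 0.045
```

View pics/w_rack2.png

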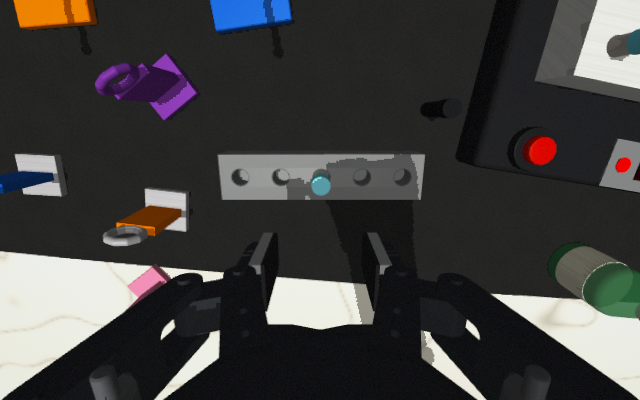

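The tube stands upright again at (320,186). I'll regrip it and carry it higher this time.

Run:
```python
from r import *
pick(.4588,.0236)
s=env.get_state()['tcp_pos'];env.movel([s[0],s[1],.32],.25)
env.reach([.5925,-.3437,.32],down(HY)); env.movel([.5925,-.3437,.215],.15);env.dwell(.2)
r=insert(.5925,-.3437,6)
if r is not None: home()
```

```text
at t 55.18 tcp [0.4595 0.0237 0.1219] F [-0.57  0.36  0.28] op 0.05
gripped t 55.59 tcp [0.4595 0.0237 0.1218] F [-1.04  0.34  7.35] op 0.016
entered [0. 0.] t 60.13 tcp [ 0.5924 -0.3437  0.1958] F [-0.87  0.32 -0.81] op 0.0158
press True t 60.79 tcp [ 0.593  -0.3439  0.1769] F [-1.54  0.88  6.61] op 0.0159
released t 61.33 tcp [ 0.5924 -0.3436  0.1758] F [ 0.27  0.13 -0.71] op 0.045
```

Next I check that all three are home, then measure the button.

Run:
```python
from r import *
env.reach([.53,-.25,.33],down(HY));env.dwell(.15);shot('w_chk')
im,d,c=ld('w_chk');P=zmap(c,d);Z=P[...,2];hs=hsv(im)
m=(hs[...,0]>80)&(hs[...,0]<105)&(hs[...,1]>70)&(hs[...,2]>60)
for ce,s_,mm in blobs(m,40):
    zt=np.nanpercentile(Z[mm],90);t=mm&(Z>zt-.004);print('cap',ce,t.sum(),'z90',zt,onz(c,np.argwhere(t).mean(0)[::-1],.13)[0])
m=((hs[...,0]<6)|(hs[...,0]>174))&(hs[...,1]>150)&(hs[...,2]>80)
for ce,s_,mm in blobs(m,60):
    t=mm&(Z>np.nanpercentile(Z[mm],50)-.003);print('red',ce,s_[2:],np.nanpercentile(Z[mm],[10,50,90]),onz(c,np.argwhere(t).mean(0)[::-1],np.nanmedian(Z[t]))[0])
st('')
```

```text
cap [260.6628 117.8314] 301 z90 0.1315320779420101 [ 0.6002 -0.2005  0.13  ]
cap [338.6526 116.9383] 306 z90 0.13159452338614994 [ 0.5967 -0.2725  0.13  ]
cap [414.281  117.3241] 315 z90 0.1311793100111253 [ 0.5925 -0.3433  0.13  ]
red [262.8936 195.0165] [ 23  23 423] [0.0709 0.0725 0.0736] [ 0.5121 -0.1824  0.0725]
red [350.9274 191.3468] [ 13  12 124] [0.0528 0.0539 0.0548] [ 0.5054 -0.2888  0.0539]
 t 62.69 tcp [ 0.5299 -0.2507  0.3286] F [0.27 0.23 1.02] op 0.0453
```

View pics/w_chk.png

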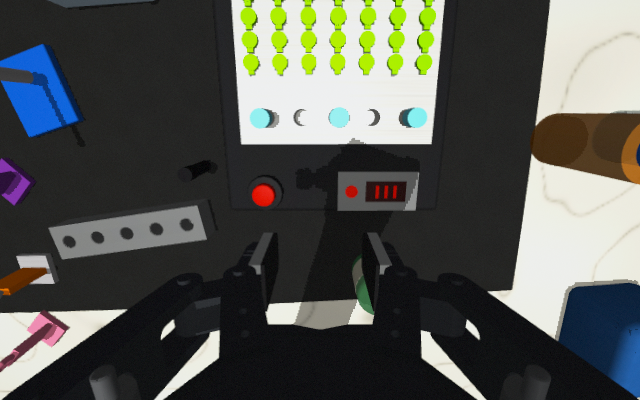

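All three caps read 0.131 m in height, which is home. The button is at (0.512,-0.182), top 0.072. Pressing it now.

Run:
```python
from r import *
env.grip(0.0)
x,y=.5115,-.182
env.reach([x,y,.22],down(HY));env.movel([x,y,.152],.1);env.dwell(.15);st('above')
h=env.movel([x,y,.144],.02,stop_force=2);st('touch',h)
h=env.movel([x,y,.130],.02,stop_force=13);st('down',h);env.dwell(.3);st('hold')
env.movel([x,y,.25],.1);env.dwell(.2);st('up')
env.reach([.43,.25,.30],down(0));env.dwell(.1);shot('w_lift');shot('top2','top');st('')
```

```text
above t 64.76 tcp [ 0.512  -0.1822  0.1527] F [-0.31  0.9   0.29] op 0.0003
touch False t 65.31 tcp [ 0.5116 -0.182   0.144 ] F [0.5  0.91 1.41] op -0.0001
down True t 65.74 tcp [ 0.5116 -0.182   0.1386] F [-3.1   0.73  8.85] op 0.0
hold t 66.04 tcp [ 0.5116 -0.182   0.1386] F [-2.39  1.42 10.03] op -0.0002
up t 67.51 tcp [ 0.5113 -0.1819  0.2495] F [ 0.15 -0.44  0.3 ] op -0.0001
 t 69.33 tcp [0.4305 0.2492 0.2999] F [-1.06  0.29  0.06] op 0.0
```

View pics/w_lift.png

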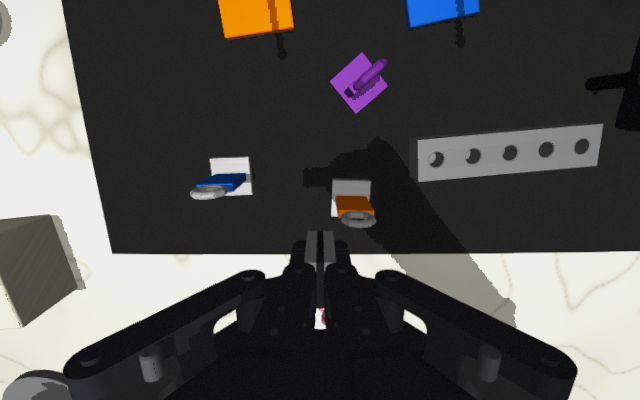

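View pics/top2.png

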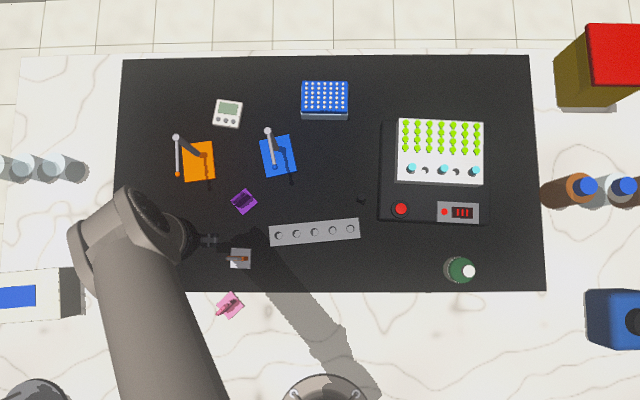

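```bash
cat >> r.py <<'E'
def lifter(n,box):
    im,d,c=ld(n);P=zmap(c,d);Z=P[...,2];b=np.zeros(Z.shape,bool);b[box[1]:box[3],box[0]:box[2]]=1
    g=im.min(2)
    foot=b&(Z>.004)&(Z<.016)&(g>70)
    up=b&(Z>.02)
    for ce,s_,mm in blobs(foot,80)[:3]:
        cn=max(cv2.findContours(mm.astype(np.uint8),0,cv2.CHAIN_APPROX_NONE)[0],key=len)
        w=onz(c,cn.reshape(-1,2).astype(float),.010)[:,:2]
        r=cv2.minAreaRect((w*1e3).astype(np.float32));print('foot',r,s_)
    for lo,hi in ((.02,.045),(.045,.075),(.08,.095),(.096,.112)):
        p=P[up&(Z>lo)&(Z<hi)]
        if len(p)<5: continue
        q=p[:,:2]-p[:,:2].mean(0);w,v=np.linalg.eigh(q.T@q/len(q));a=v[:,1]*np.sign(v[1,1]);e=q@a
        print(lo,hi,len(p),'mean',p.mean(0),'dir yaw',np.arctan2(-a[0],a[1]),'ext',e.min(),e.max(),'sd',np.sqrt(w),'mid',p[:,:2].mean(0)+a*(e.min()+e.max())/2)
E
python3 - <<'E'
from r import *
print('orange');lifter('w_lift',(315,165,395,232))
print('blue');lifter('w_lift',(180,145,262,205))
E
```

```text
orange
foot ((395.4492492675781, 208.43138122558594), (49.975074768066406, 50.570533752441406), 88.08625030517578) [331 179  40  38 734]
0.02 0.045 190 mean [0.3996 0.2091 0.0331] dir yaw -0.0045889962567126396 ext -0.020349058139121558 0.019365537400384977 sd [0.001  0.0121] mid [0.3996 0.2087]
0.045 0.075 379 mean [0.3987 0.2097 0.0631] dir yaw 0.005007490862847311 ext -0.020931282652338817 0.0187667915470811 sd [0.0021 0.0119] mid [0.3987 0.2087]
0.08 0.095 100 mean [0.3973 0.2097 0.0879] dir yaw -0.025808635963660856 ext -0.01899374494563915 0.0168078795799858 sd [0.0016 0.0141] mid [0.3973 0.2086]
0.096 0.112 215 mean [0.3961 0.2091 0.1013] dir yaw -0.016244094671138392 ext -0.015351423018647267 0.013402964853925088 sd [0.0021 0.0079] mid [0.3961 0.2081]
blue
foot ((425.3775634765625, 362.23944091796875), (50.79648208618164, 50.15087127685547), 1.9593510627746582) [210 156  43  40 920]
0.02 0.045 167 mean [0.4288 0.3572 0.0324] dir yaw -0.08497649706580218 ext -0.014790736194193141 0.024332357653789605 sd [0.0022 0.0129] mid [0.4292 0.3619]
0.045 0.075 346 mean [0.4286 0.3581 0.0628] dir yaw -0.06879666603776317 ext -0.015923913890125447 0.024229469819168657 sd [0.0021 0.0125] mid [0.4288 0.3623]
0.08 0.095 103 mean [0.4271 0.3562 0.0883] dir yaw -0.02294352163342148 ext -0.012536823133546881 0.022931160171831885 sd [0.0018 0.0137] mid [0.4272 0.3614]
0.096 0.112 225 mean [0.4259 0.3604 0.1015] dir yaw 0.0005730991736446 ext -0.013103452733246715 0.01603895517988306 sd [0.0021 0.0078] mid [0.4259 0.3619]
```

Run:
```python
from r import *
env.reach([.57,.21,.36],down(0));env.dwell(.15);shot('w_std');st('')
```

```text
t 70.21 tcp [0.5688 0.2108 0.3595] F [-0.02  1.26 -0.73] op -0.0002
```

View pics/w_std.png

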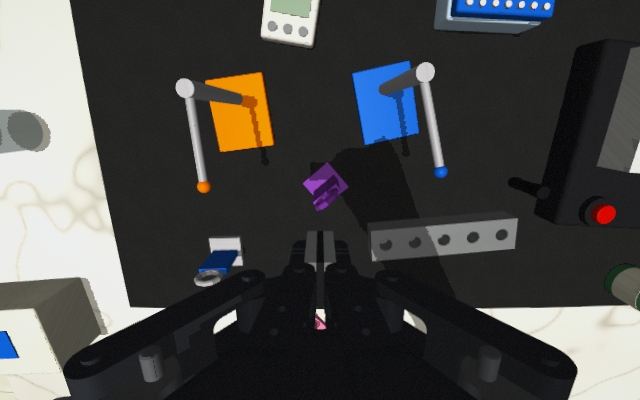

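Run:
```python
from r import *
im,d,c=ld('w_std');P=zmap(c,d);Z=P[...,2];hs=hsv(im);h,s,v=[hs[...,i] for i in range(3)]
t0=np.load('pics/top2.npz');ct=calibration('top')
for nm,m,bx,po in (('orange',(h>6)&(h<20)&(s>150)&(v>60),(190,175,218,200),(170,75,200,102)),('blue',(h>100)&(h<125)&(s>120)&(v>50),(428,160,455,185),(410,58,440,86))):
    b=np.zeros(m.shape,bool);b[bx[1]:bx[3],bx[0]:bx[2]]=1
    ce,s_,mm=max(blobs(m&b,10),key=lambda x:x[1][4]);B=onz(c,ce,.180)[0]
    b=np.zeros(m.shape,bool);b[po[1]:po[3],po[0]:po[2]]=1
    t=b&(Z>.160)&(Z<.19); ce2,_,m2=max(blobs(b&(Z>.166)&(Z<.18)&(im.min(2)>120),10),key=lambda x:x[1][4])
    cn=max(cv2.findContours(m2.astype(np.uint8),0,1)[0],key=len)
    A=onz(c,ce2,.172)[0]
    print(nm,'ball',ce,s_[2:],B,'depthz',np.nanpercentile(Z[mm],[50,90]),'post',ce2,m2.sum(),A,'dist',np.linalg.norm((A-B)[:2]),'yaw',np.arctan2((A-B)[1],(A-B)[0]))
for nm,px in(('orange',(177.1,173.9)),('blue',(274.6,166.3))): print(nm,'topcam ball',onz(ct,px,.18))
```

```text
orange ball [203.5764 186.625 ] [ 14  13 144] [0.5763 0.3153 0.18  ] depthz [0.1847 0.1866] post [184.8944  88.7981] 322 [0.6605 0.3258 0.172 ] dist 0.08493293536035465 yaw 0.12380263157256337
blue ball [440.2365 171.6959] [ 15  13 148] [0.5903 0.1029 0.18  ] depthz [0.1843 0.1862] post [424.8473  72.8323] 334 [0.6733 0.1218 0.172 ] dist 0.08516525770484332 yaw 0.2247473715993982
orange topcam ball [[0.5753 0.3169 0.18  ]]
blue topcam ball [[0.5904 0.1051 0.18  ]]
```

Both peg lengths measure 85 mm as specified. Orange lifter first.

```bash
cat >> r.py <<'E'
def grab(x,y,yaw):
    env.grip(.068,70)
    env.reach([x,y,.22],down(yaw)); env.movel([x,y,.112],.1,stop_force=8); env.movel([x,y,.1095],.03,stop_force=8); st('at')
    env.grip(.0); st('gripped')
    env.movel([x,y,.284],.15); env.dwell(.2); st('lifted')
def prehang(ball,yaw):
    u=np.array([np.cos(yaw),np.sin(yaw)]);b=np.array(ball)
    p=b-.045*u
    env.reach([*p,.284],down(yaw)); env.movel([*p,.180+.024],.12); env.dwell(.2); st('pre')
def hang(ball,yaw):
    u=np.array([np.cos(yaw),np.sin(yaw)]);b=np.array(ball)
    h=env.movel([*(b+.010*u),.204],.05,stop_force=5); st('past ball',h)
    if h: return False
    h=env.movel([*(b+.040*u),.201],.05,stop_force=5); st('deep',h)
    if h: return False
    h=env.movel([*(b+.040*u),.191],.03,stop_force=1.5); st('low',h)
    return True
def letgo():
    s=env.get_state()['tcp_pos']
    env.grip(.068);env.dwell(.2);st('open');env.movel([s[0],s[1],.30],.1)
E
python3 - <<'E'
from r import *
grab(.3955,.2085,-.02)
prehang((.5763,.3153),.124)
shot('w_pre');shot('s_pre','scene')
im=ld('w_pre')[0];b=ld('s_pre')[0]
cv2.imwrite('pics/zp.png',np.hstack([cv2.resize(im[120:340,200:440],(480,440)),cv2.resize(b[90:220,320:470],(300,260))[:, :].repeat(1,0) if 0 else cv2.resize(b[90:240,340:450],(320,440))]))
E
```

```text
at t 73.23 tcp [0.3956 0.2085 0.1097] F [ 0.08 -0.69  0.7 ] op 0.0678
gripped t 73.6 tcp [0.3956 0.2086 0.1099] F [-1.87 -0.2   4.69] op 0.0391
lifted t 75.12 tcp [0.3953 0.2083 0.2833] F [-0.53  0.44 -2.52] op 0.0388
pre t 76.85 tcp [0.5321 0.31   0.205 ] F [-0.43  0.49 -2.01] op 0.0388
```

View pics/zp.png

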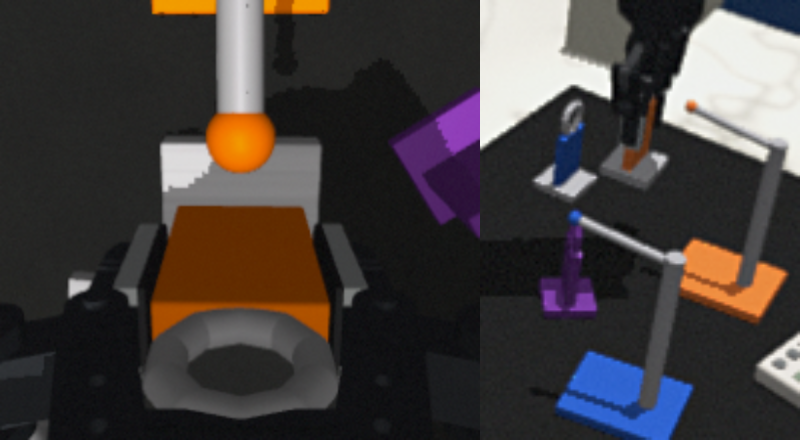

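The ball at (241,140) lines up with the ring's centre column (240). Advancing.

Run:
```python
from r import *
ok=hang((.5763,.3153),.124)
shot('w_hg');b=ld('w_hg')[0];shot('s_hg','scene');a=ld('s_hg')[0]
cv2.imwrite('pics/zg.png',np.hstack([cv2.resize(b[100:340,200:440],(440,440)),cv2.resize(a[90:240,340:450],(320,440))]))
```

```text
past ball False t 78.2 tcp [0.5859 0.3166 0.204 ] F [ 0.21  1.25 -1.65] op 0.0387
deep False t 78.95 tcp [0.6159 0.3202 0.2008] F [-0.38 -0.28 -2.63] op 0.039
low True t 79.31 tcp [0.6158 0.3203 0.1913] F [0.63 0.06 3.84] op 0.039
```

View pics/zg.png

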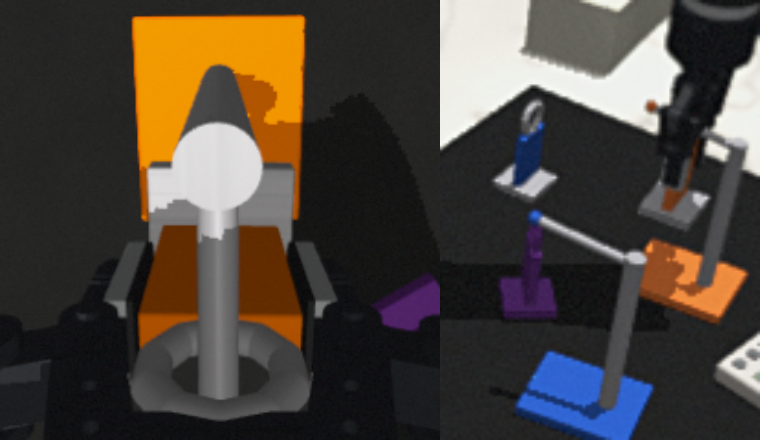

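The peg goes through the ring and the lifter now rests on it (force rose to +3.8 N). Releasing, then I'll look again at the blue lifter.

Run:
```python
from r import *
letgo()
env.reach([.43,.30,.32],down(0));env.dwell(.15);shot('w_bl');shot('s_b','scene');st('')
a=ld('s_b')[0];cv2.imwrite('pics/zb.png',cv2.resize(a[90:260,320:470],(640,600),interpolation=cv2.INTER_CUBIC))
```

```text
open t 80.0 tcp [0.6152 0.3199 0.1903] F [-0.51  0.37  0.81] op 0.0676
 t 82.28 tcp [0.431  0.3    0.3196] F [-0.17  0.23  0.08] op 0.068
```

View pics/zb.png

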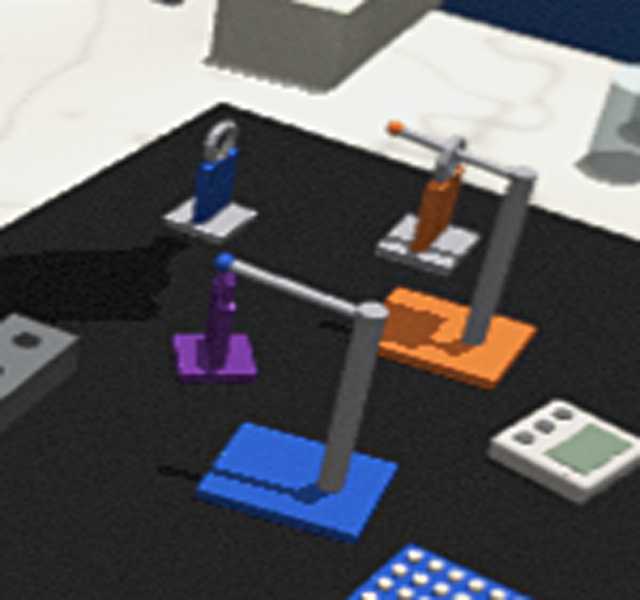

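View pics/w_bl.png

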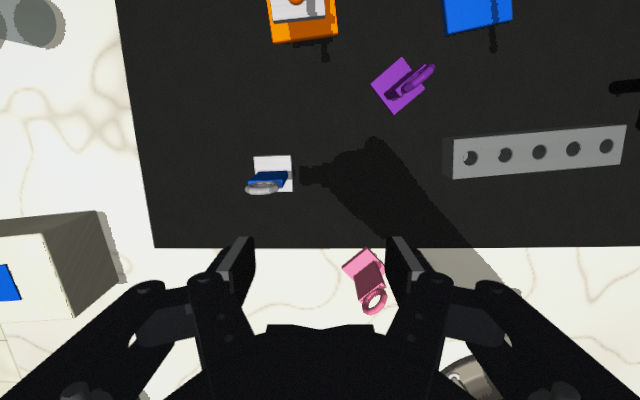

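The orange lifter hangs on the orange peg. The blue one stands at (272,178), and I measure it again before gripping.

Run:
```python
from r import *
lifter('w_bl',(240,148,300,202))
```

```text
foot ((425.63665771484375, 362.9783020019531), (50.35358810424805, 50.648929595947266), 1.710720419883728) [253 155  40  37 765]
0.02 0.045 130 mean [0.4294 0.3603 0.0327] dir yaw -0.02659701112631786 ext -0.017417951259741417 0.022254585770112394 sd [0.0015 0.0125] mid [0.4295 0.3627]
0.045 0.075 279 mean [0.4287 0.3601 0.0636] dir yaw -0.0428904101474865 ext -0.017363392254145134 0.022496921467544614 sd [0.002  0.0122] mid [0.4288 0.3626]
0.08 0.095 77 mean [0.4273 0.3598 0.0881] dir yaw 0.0046414010518798345 ext -0.01510269368841157 0.020592423386929494 sd [0.0017 0.0144] mid [0.4273 0.3626]
0.096 0.112 196 mean [0.4259 0.3618 0.1014] dir yaw 0.018218332558672563 ext -0.01381746132377668 0.01619161063706025 sd [0.0021 0.008 ] mid [0.4258 0.363 ]
```

Run:
```python
from r import *
grab(.4256,.3628,.025)
if env.get_state()['opening']>.035:
    prehang((.5903,.1029),.225)
    shot('w_pre2');shot('s_pre2','scene')
    im=ld('w_pre2')[0];b=ld('s_pre2')[0]
    cv2.imwrite('pics/zp2.png',np.hstack([cv2.resize(im[120:340,200:440],(480,440)),cv2.resize(b[100:250,330:440],(320,440))]))
```

```text
at t 84.52 tcp [0.4257 0.3628 0.1097] F [-0.55 -0.29 -0.34] op 0.0681
gripped t 84.88 tcp [0.4257 0.3631 0.1099] F [-1.43 -0.04  4.36] op 0.0388
lifted t 86.4 tcp [0.4254 0.3626 0.2832] F [ 0.8  -0.19 -2.74] op 0.0389
pre t 88.55 tcp [0.5469 0.093  0.2049] F [-0.34  1.14 -2.77] op 0.0389
```

View pics/zp2.png

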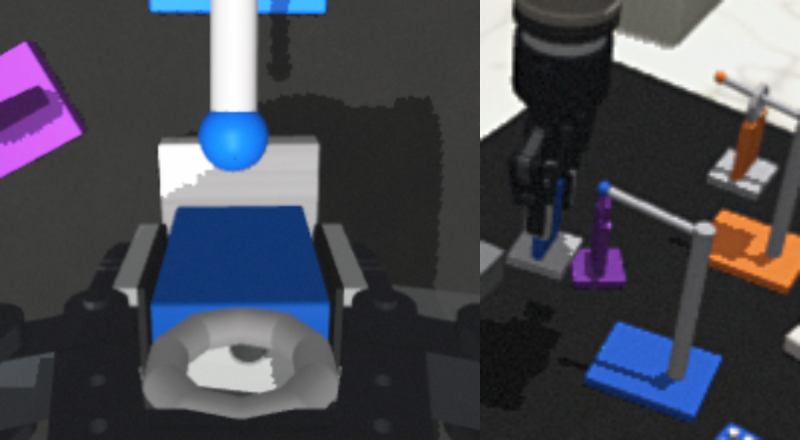

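The ball at (233,140) is about 3.5 native pixels left of the ring centre, roughly 2 mm towards +y. The top camera's estimate agrees, so I shift by that and go on.

Run:
```python
from r import *
ball=(.5903-.0004,.1029+.0018)
ok=hang(ball,.225)
shot('w_hg2');b=ld('w_hg2')[0];shot('s_hg2','scene');a=ld('s_hg2')[0]
cv2.imwrite('pics/zg2.png',np.hstack([cv2.resize(b[100:340,200:440],(440,440)),cv2.resize(a[100:250,330:440],(320,440))]))
```

```text
past ball False t 89.9 tcp [0.5993 0.1068 0.204 ] F [ 0.1  -0.14 -2.39] op 0.0386
deep False t 90.65 tcp [0.6287 0.1135 0.2008] F [ 0.01  0.15 -2.97] op 0.0391
low True t 91.01 tcp [0.6287 0.1136 0.1912] F [-0.17  0.01  4.04] op 0.0386
```

View pics/zg2.png

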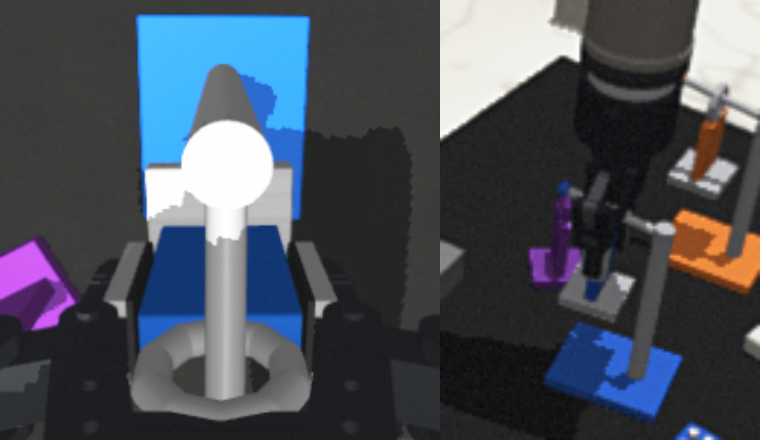

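The peg is through the ring and carries the weight. Releasing, then moving clear for a final check.

Run:
```python
from r import *
letgo()
env.reach([.46,-.06,.36],down(0));env.dwell(1.0);shot('fin_t','top');shot('fin_s','scene')
st('')
im,d,c=ld('fin_s');cv2.imwrite('pics/zf.png',cv2.resize(im[90:390,170:490],(800,600)) [:600])
for n in('top0','fin_t'):
    z=np.load(f'pics/{n}.npz');print(n)
    d=np.abs(np.load('pics/top0.npz')['im'].astype(int)-np.load('pics/fin_t.npz')['im']).max(2)
for nm,b in(('timer',(208,95,245,132)),('tipbox',(295,75,355,122)),('bottle',(440,252,480,288)),('purple',(228,185,262,218)),('pink',(210,288,250,322)),('blacktube',(353,190,372,208))):
    print(nm,(d[b[1]:b[3],b[0]:b[2]]>60).sum())
```

```text
open t 91.7 tcp [0.628  0.1134 0.1903] F [ 0.17 -0.52  0.29] op 0.0678
 t 95.03 tcp [ 0.46 -0.06  0.36] F [0.04 0.29 0.11] op 0.0681
top0
fin_t
timer 0
tipbox 0
bottle 0
purple 0
pink 0
blacktube 332
```

View pics/zf.png

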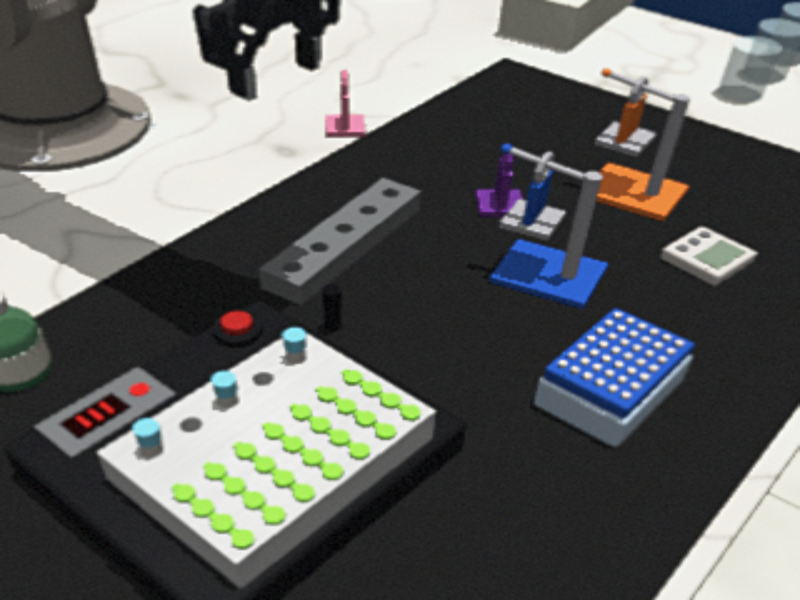

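View pics/fin_t.png

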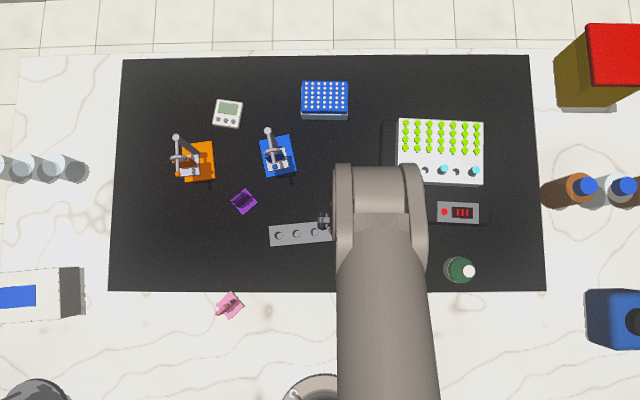

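The final views show three tubes home, both lifters hanging, and the bystanders unmoved. The top view of the black tube is hidden by the arm, but the scene view shows it standing.

```bash
python3 -c "
from cell import job
print(job.job_done())"
```

```text
the job is handed in; nothing more can be done
None
```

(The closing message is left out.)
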